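# Push the Petri dish home under the spring cover

### The arm

A 6-joint arm with a two-finger parallel gripper is mounted at the origin on a cart in front of the work surface, level with it; the furniture and walls round the work are solid. World frame = base frame: x ahead of the robot, y to its left, z up, the work surface at z = 0. Lengths are in mm, angles in rad, forces in N, time in s.
With the tool pointing down it reaches from about 350 to 875 mm from the base axis. Payload 4.2 kg.
Tool frame: the origin (TCP) lies between the finger pads; the fingertips stand 11 mm ahead of it and the grasp point (between the pads) lies 8 mm behind it; z points along the fingers, y is the direction in which the jaws open and shut (so a half turn about z gives the same grasp; the last joint's range is limited). The gripper opens to 85 mm and grips with 20 to 120 N. Pads are 22 mm wide; open, the fingers measure 114 mm over their backs; the gripper's body (76 mm by 85 mm) begins 54 mm behind the grasp point. The pads swing forward as they close: fully open they stand 13 mm farther back than shut.
Start: joints at [0.259, 0.385, 0.008, 0, -1.194, -0.259], TCP at [624.979, 0.025, 242.312] pointing down, gripper open.
Joint ranges: [-3.14, 3.14], [-1.21, 2.06], [-1.07, 1.41], [-3.16, 2.05], [-2.99, -0.16], [-3.1, 3.1]. Speed limits (rad/s): [2.79, 2.79, 3.14, 3.14, 3.14, 3.14].

### API

Orientations are given as a unit quaternion [x, y, z, w].
In Python, from bench import * gives the robot as it stands.
- The arm moves only by the tool servo_tool, never from a script. Its argument "rows" is a list of rows, each a list of 7 numbers: the opening, from 0 (shut) to 1 (fully open), then the shift along the tool's x, y, z in cm, then the turn, a rotation vector about the tool's x, y, z in degrees. A call has 1 to 12 rows; each row shifts and turns the commanded pose from where the row before left it, along the tool's axes as they then stand; what a row does not reach is not made up. A row lasts 1/10 s, in which the tool goes at most 50 mm and 8.59 degrees, less where a joint would pass 70% of its speed; a pose out of reach is approached as far as the arm can. A call is refused whole if a number of a shift passes 5 or a number of a turn 8.59, either way. A call with a gripper value outside its range is refused whole. The fingers move at their own pace and stop on an object; the grip force is fixed at half the most. Time passes only in rows, so rows that do not move let the fingers close. It gives the time, the measured TCP pose, the force and the opening at its end, in the units of the state.
- read_state(): the state, without advancing time (a new reading comes with each control period).
- get_image(name): name is "scene" or "side" or "wrist"; returns a dict with "image" (480x640x3 uint8, red, green, blue), "mtx" (3x3 intrinsics, pixels), "extrinsics" (4x4, takes a point from camera to world coordinates). Camera axes: x right, y up, looking along -z (the intrinsics and any distortion apply to the point x, -y, -z); pixel columns grow to the right and rows downward; lengths in mm; the calibration is good to about 2 mm. A picture is of the moment at which its call begins. There is no depth.
- job_done(): hands the job in, once; it reports no verdict.
The state is a dict: "clock": time; "joints": joint angles; "joint_vel": joint speeds; "joint_efforts": joint torques, N m; "position": TCP position; "ee_rot": TCP orientation; "contact_force": force on the tool from outside, world axes, zero at the start; "wrist_torque": the same for the moment, N m; "gripper_width": finger opening in mm.
Only numpy, scipy, OpenCV 4.12 (cv2) and the standard library are available. Lean on these libraries where they do the work, as an engineer would, in place of code of your own. Each camera call takes 0.05 s, during which the arm holds its last target. There are 200 camera calls.

### The job

Put the Petri dish away in the dish keeper without picking it up: press the long side paddle down with one fingertip so that the spring-closed cover stays lifted, and while it is held up push the dish with the other fingertip along the deck, under the cover, until it is fully home at the back stop. Then let go so that the cover closes over the dish. The dish must stay flat on the deck all the time, and the cup, the dropper bottle and the label roll on the worktop are to be left where they stand.

Things in the scene. Friction and masses are not known exactly. Their poses are not given: they have to be found in the camera images.
- keeper: Dish keeper: fixed stand, deck 200 x 78 mm, its top 85 mm above the worktop. Origin on the worktop below the tunnel's mouth, on the lane's centre line; x along the lane from its open near end (x = -124 mm) through the mouth (x = 0) to the back stop (x = 69 mm), y to the paddle's side, z up. Lane 67 mm wide between slippery white rims 4 mm thick, 8 mm high before the mouth, 14 mm beside the tunnel.
- mouth (a point): Point on the deck's top surface in the middle of the tunnel's mouth (keeper x = 0, y = 0, 85 mm above the worktop); axes as the keeper's.
- cover (a joint): Angle of the spring cover in rad: 0 shut, 0.62 its stop. Cover and paddle are one flat steel see-saw, 3 mm thick, on a pin along the lane at keeper y = +36 mm, 22 mm above the deck. From 0.28 rad up its skirt clears the dish. The spring takes 3 to 6 N on the middle of the paddle and shuts the cover at once when let go. At 0.5 rad the cover's highest edge (y = -28 mm) is 57 mm above the deck.
- skirt (a point): Foot of the cover's skirt, a downturned tab at the mouth (keeper x = 0, y = -37 to -15 mm) that bars the lane; 3 mm above the deck when shut. From the tab a tongue runs back to the cover proper, which spans x = 22 to 70 mm from y = -37 mm to the pin. The rest of the front (x = 0 to 22 mm, y = -15 to +33 mm) is a notch open to above, for the pushing finger.
- paddle (a point): Point on top of the paddle, the other side of the see-saw: a flat strip, keeper x = -120 to +70 mm, y = +70 to +96 mm, top 23.5 mm above the deck's level when shut. This point: x = -40 mm, y = +83 mm. A fingertip pressing it down, beside the deck, to 4 to 7 mm above the deck's level lifts the cover 0.3 to 0.55 rad, and may slide along it meanwhile.
- dish: Closed Petri dish, pale red, round, 63 mm across the rim, 14 mm high, about 30 g, flat on the deck before the mouth. Its solid body, which fingers and walls touch, is 58 mm across and 12 mm high. Origin at the centre of its underside, z up. Home at the back stop its centre is at keeper x = 37 mm.
- cup: White sample cup with a white screw lid, 51 mm across, 63 mm high, on the worktop. Bystander. Origin at the centre of its underside.
- bottle: Small white dropper bottle with a pointed cap, 33 mm across, 75 mm high, on the worktop. Bystander. Origin at the centre of its underside.
- roll: White label roll lying flat, 66 mm across, 40 mm high, on the worktop. Bystander. Origin at the centre of its underside.
There are look-alikes about, which are no part of the job. Leave any purple look-alike of the dish alone.

How it is judged:
By the outcome, as a careful person would: the job done as asked, in the order asked, and still so for the second after the job is handed in, with the robot touching nothing.
It also fails if it takes over 38 s, if anything falls off the work surface, if the arm or the gripper's body presses on something with over 40 N, if the wrist force passes 120 N, or if a joint passes its speed limit or range.

## Working session

There is one attempt and no reset: what is moved stays moved. The work goes in short steps, Python scripts to look and compute and a tool call to move; the robot and the scene stay as the last step left them, time stands still between calls to the robot, and variables do not carry over. Pictures are saved under pics/ and viewed, about 8 in all and at most 12, crops included, and the job is handed in when it is done.

Besides the shell and the picture viewer there is one more tool, called after "Emit:" in YAML: its name, and indented under it one key for each argument. servo_tool: Moves the arm, as the interface text tells. Its arguments: {"type":"object","properties":{"rows":{"type":"array","items":{"type":"array","items":{"type":"number"}}}},"required":["rows"]}

```bash
ls; mkdir -p pics; python3 - <<'E'
from bench import *
import cv2
s=read_state();print(s)
for n in("scene","side"):
    d=get_image(n);cv2.imwrite(f"pics/{n}0.png",d["image"][:,:,::-1]);print(n,d["mtx"].tolist(),d["extrinsics"].round(3).tolist(),[k for k in d])
    import numpy as np;np.savez(f"{n}.npz",K=d["mtx"],E=d["extrinsics"])
E
```

```text
pics
{'clock': 0.0, 'joints': array([ 2.58599330e-01,  3.85569857e-01,  6.61470794e-03, -5.24653232e-04,
       -1.19400652e+00, -2.58567419e-01]), 'joint_vel': array([-1.30903409e-04, -9.57044451e-04,  5.30423561e-04,  2.19583435e-03,
        6.56536816e-05, -7.36652329e-04]), 'joint_efforts': array([-9.55001960e-04, -3.92286408e+01,  1.88399577e+01,  4.18616563e+00,
       -4.72148502e-03,  8.27910434e-07]), 'position': array([6.24430528e+02, 2.42576406e-02, 2.41205378e+02]), 'ee_rot': array([-0.70704919,  0.7071635 ,  0.00075511, -0.00081329]), 'contact_force': array([0.10234359, 0.81969059, 0.11786523]), 'wrist_torque': array([ 0.05775259,  0.01854202, -0.01931025]), 'gripper_width': 85.35731472840999}
scene [[493.0609208485213, 0.0, 318.8504971483247], [0.0, 493.0609208485213, 229.91245868646257], [0.0, 0.0, 1.0]] [[0.546, 0.465, -0.696, -150.647], [-0.837, 0.311, -0.449, -469.066], [0.008, 0.829, 0.56, 608.401], [0.0, 0.0, 0.0, 1.0]] ['image', 'mtx', 'extrinsics']
side [[487.78174039357236, 0.0, 316.83658135332655], [0.0, 487.78174039357236, 239.01421625791428], [0.0, 0.0, 1.0]] [[1.0, -0.018, 0.004, 510.264], [0.011, 0.384, -0.923, -1026.289], [0.016, 0.923, 0.384, 495.926], [0.0, 0.0, 0.0, 1.0]] ['image', 'mtx', 'extrinsics']
```

View pics/scene0.png

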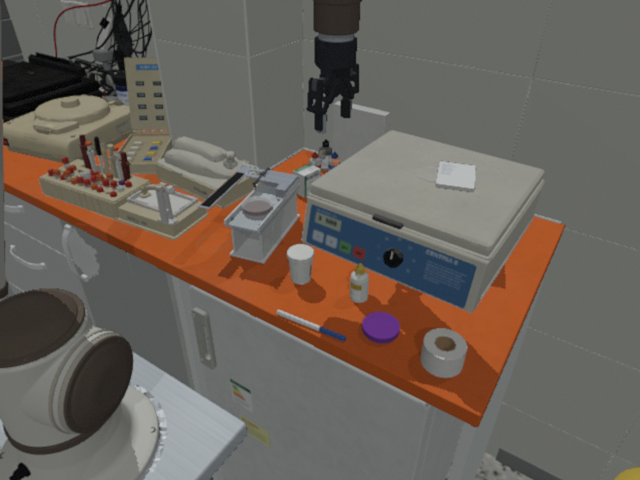

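View pics/side0.png

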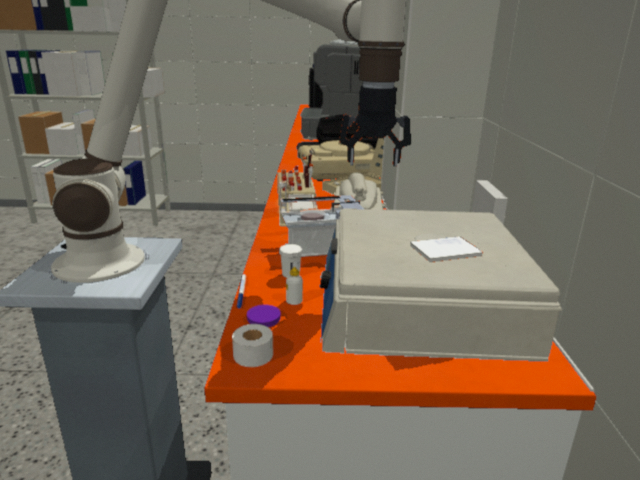

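The scene view shows the keeper at about (265,215), with the pale red dish at (258,207) and the dark paddle at (225,190). The purple look-alike is at (381,327). In the side view the keeper is at (312,230). Next I'll take one zoomed crop of both views.

```bash
python3 - <<'E'
import cv2,numpy as np
a=cv2.imread("pics/scene0.png")[155:275,190:320];b=cv2.imread("pics/side0.png")[180:270,265:400]
a=cv2.resize(a,None,fx=4.6,fy=4.6,interpolation=cv2.INTER_CUBIC)[:,:]
cv2.imwrite("pics/c1.png",a)
b=cv2.resize(b,None,fx=5.5,fy=5.5,interpolation=cv2.INTER_CUBIC);cv2.imwrite("pics/c2.png",b)
print(a.shape,b.shape)
E
```

```text
(552, 598, 3) (495, 742, 3)
```

View pics/c1.png

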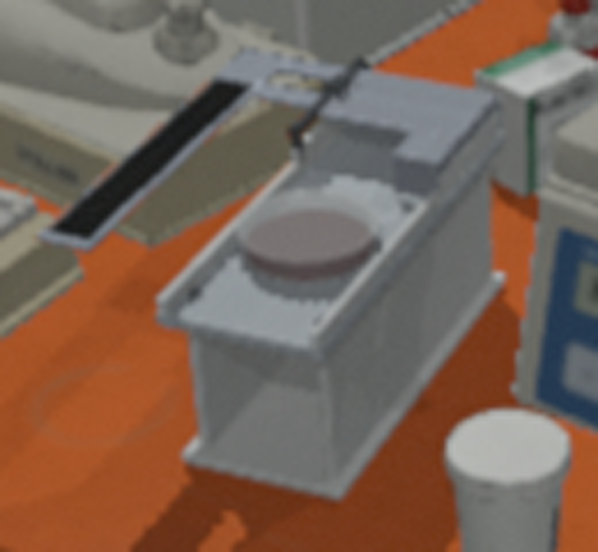

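View pics/c2.png

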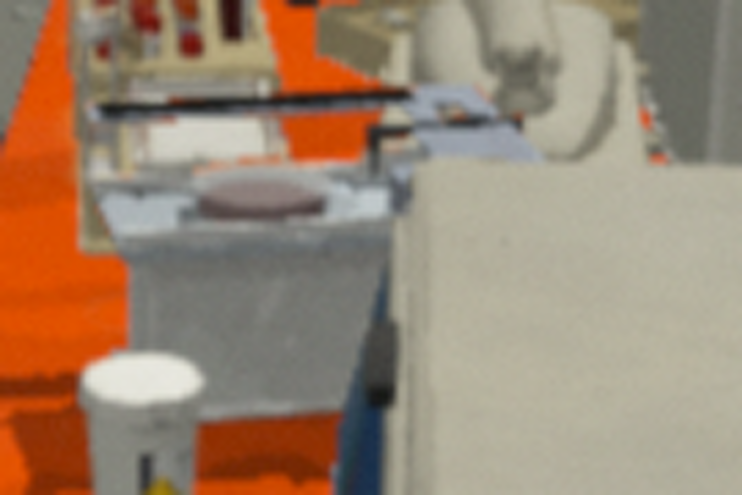

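The crops show:
- **c1:** paddle near end at (45,235)/(92,246), paddle pad running to (250,85), deck near-right corner at (322,340), near-left corner at (160,305), dish top at about (310,232).
- **c2:** paddle near end at (93,110), deck near corner at (122,238), dish at about (262,200).

The pale red disc on the deck is the dish. The purple one at (381,327) on the worktop is not.

```bash
cat > h.py <<'E'
import numpy as np,cv2
from scipy.optimize import least_squares
def cam(n):
    d=np.load(n+".npz");return d["K"],d["E"]
def proj(K,E,P):
    P=np.atleast_2d(P);c=(P-E[:3,3])@E[:3,:3];c=c*[1,-1,-1];u=c@K.T;return u[:,:2]/u[:,2:]
def tri(obs): # [(K,E,px)]
    A=[];b=[]
    for K,E,p in obs:
        d=np.linalg.inv(K)@[p[0],p[1],1];d=E[:3,:3]@(d*[1,-1,-1]);d/=np.linalg.norm(d)
        M=np.eye(3)-np.outer(d,d);A.append(M);b.append(M@E[:3,3])
    return np.linalg.lstsq(np.vstack(A),np.hstack(b),rcond=None)[0]
def k2w(q,P):
    c,s=np.cos(q[2]),np.sin(q[2]);P=np.atleast_2d(P)
    return np.c_[q[0]+c*P[:,0]-s*P[:,1],q[1]+s*P[:,0]+c*P[:,1],P[:,2]]
E
python3 - <<'E'
from h import *
S,D=cam("scene"),cam("side")
s=lambda x,y:np.array([190+x/4.6,155+y/4.6]); d=lambda x,y:np.array([265+x/5.5,180+y/5.5])
for n,a,b in[("paddle outer",s(45,235),d(93,110)),("deck R",s(322,338),d(122,236)),("dish top c",s(312,232),d(263,185)),("cup lid",s(508,440),d(143,378)),("foot",s(340,495),d(195,417))]:
    print(n,tri([(*S,a),(*D,b)]).round(1))
so=[((45,235),(-120,96,108)),((92,246),(-120,70,108)),((322,338),(-124,-37.5,93)),((160,303),(-124,37.5,93)),((500,100),(70,-37,107)),((227,65),(70,96,108))]
do=[((122,236),(-124,-37.5,93)),((93,110),(-120,96,108)),((540,160),(70,-37,107))]
def f(q):
    return np.r_[(proj(*S,k2w(q,[m for _,m in so]))-[s(*p) for p,_ in so]).ravel(),(proj(*D,k2w(q,[m for _,m in do]))-[d(*p) for p,_ in do]).ravel()]
r=least_squares(f,[600,100,0.2],loss="soft_l1");print(r.x,r.fun.round(1).reshape(-1,2).tolist() if 1 else 0)
q=r.x;np.save("q.npy",q)
P=tri([(*S,s(312,232)),(*D,d(263,185))])-[q[0],q[1],0];c,t=np.cos(q[2]),np.sin(q[2]);print("dish in keeper",c*P[0]+t*P[1],-t*P[0]+c*P[1],P[2])
print(k2w(q,[(-40,83,108),(-30,0,99),(37,0,99)]))
E
```

```text
paddle outer [414.  172.4 104.9]
deck R [435.7  41.   90.7]
dish top c [494.3  93.3  95.3]
cup lid [450.  -41.4  62.4]
foot [463.1  60.5  -8.4]
[5.46521382e+02 1.04360512e+02 2.36092427e-01] [[-1.6, 1.1], [0.0, 1.2], [0.4, -0.5], [0.1, -0.4], [-0.5, -0.9], [3.6, -3.4], [-0.5, -0.6], [-2.5, -1.3], [3.0, 2.5]]
dish in keeper -53.34947903011152 1.423117916292334 95.30595386572227
[[488.21687047 175.70183253 108.        ]
 [517.3536      97.34335505  99.        ]
 [582.4949796  113.01500665  99.        ]]
```

Emit:
servo_tool:
  rows:
    - [0.8, 0, 0, 0, 0, 0, 8.5]
    - [0.8, 0, 0, 0, 0, 0, 8.5]
    - [0.8, 0, 0, 0, 0, 0, 8.5]
    - [0.8, 0, 0, 0, 0, 0, 8.5]
    - [0.8, 0, 0, 0, 0, 0, 8.5]
    - [0.8, 0, 0, 0, 0, 0, 8.5]
    - [0.8, 0, 0, 0, 0, 0, 8.5]
    - [0.8, 0, 0, 0, 0, 0, 8.5]
    - [0.8, 0, 0, 0, 0, 0, 8.5]

```text
clock: 1.0
position: [624.6, 0.0, 241.6]
ee_rot: [-0.114, 0.993, 0.0, -0.001]
contact_force: [-0.7, -0.6, 0.4]
gripper_width: 67.9
```

Emit:
servo_tool:
  rows:
    - [0.8, 2, 2.2, 0, 0, 0, 0]
    - [0.8, 2.5, 2.7, 0, 0, 0, 0]
    - [0.8, 2.5, 2.7, 0, 0, 0, 0]
    - [0.8, 2.5, 2.7, 0, 0, 0, 0]
    - [0.8, 2.5, 2.7, 0, 0, 0, 0]
    - [0.8, 2, 2.2, 0, 0, 0, 0]
    - [0.8, 1.2, 1.2, 0, 0, 0, 0]
    - [0.8, 0, 0, 0, 0, 0, 0]
    - [0.8, 0, 0, 0, 0, 0, 0]

```text
clock: 1.9
position: [438.9, 124.1, 242.4]
ee_rot: [-0.118, 0.993, -0.0, 0.0]
contact_force: [0.6, -0.3, -0.2]
gripper_width: 68.1
```

```bash
python3 - <<'E'
from bench import *
import cv2,numpy as np
from h import *
q=np.load("q.npy")
s=read_state();print(s["clock"],s["position"],s["ee_rot"],s["contact_force"],s["gripper_width"])
d=get_image("wrist");np.savez("wrist.npz",K=d["mtx"],E=d["extrinsics"]);im=d["image"][:,:,::-1].copy()
cv2.imwrite("w1_raw.png",im)
for P in k2w(q,[(-120,96,108.5),(-120,70,108.5),(-124,-37.5,93),(-124,37.5,93),(0,0,85),(70,-37,108),(-53,1.4,99)]):
    p=proj(d["mtx"],d["extrinsics"],P)[0];print(p.round(0));
    cv2.circle(im,tuple(int(v) for v in p),2,(0,255,0),-1)
cv2.imwrite("pics/w1.png",im)
E
```

```text
1.9 [438.94998376 124.11918835 242.38429931] [-1.17984478e-01  9.93015430e-01 -1.12204933e-05  1.37877619e-04] [ 0.64587897 -0.34692491 -0.20693828] 68.09312381619087
[388. 206.]
[353. 206.]
[215. 197.]
[310. 197.]
[270. 332.]
[228. 415.]
[267. 284.]
```

View pics/w1.png

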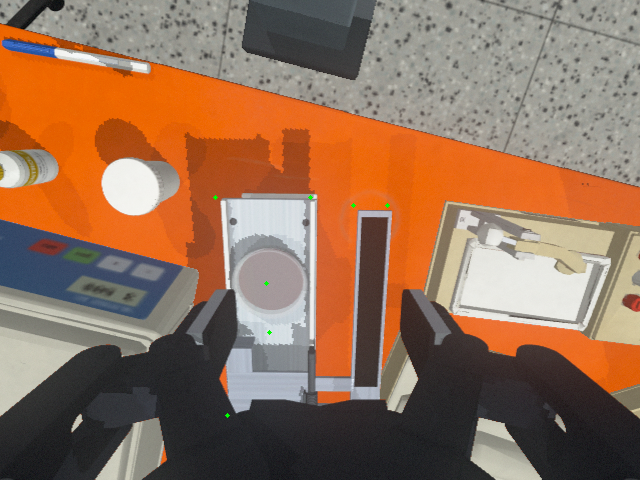

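The wrist view shows the deck's near corners at (222,199) and (316,197), the paddle's at (359,212) and (391,212), and the dish at (269,281). All of these sit about 5 px from the prediction, so I'll refit.

```bash
python3 - <<'E'
from h import *
S,D,W=cam("scene"),cam("side"),cam("wrist")
s=lambda x,y:np.array([190+x/4.6,155+y/4.6]); d=lambda x,y:np.array([265+x/5.5,180+y/5.5])
ob=[(S,s(45,235),(-120,96,108)),(S,s(92,246),(-120,70,108)),(S,s(322,338),(-124,-37.5,93)),(S,s(160,303),(-124,37.5,93)),(S,s(500,100),(70,-37,107)),
(D,d(122,236),(-124,-37.5,93)),(D,d(93,110),(-120,96,108))]
wo=[(W,(391,212),(-120,96,108)),(W,(359,212),(-120,70,108)),(W,(222,199),(-124,-37.5,93)),(W,(316,197),(-124,37.5,93))]
for name,o in(("all",ob+wo*2),("wrist",wo)):
    f=lambda q:np.concatenate([proj(*c,k2w(q,m))[0]-p for c,p,m in o])
    r=least_squares(f,[546,104,.236],loss="soft_l1");print(name,r.x.round(3),r.fun.round(1).reshape(-1,2).tolist())
    if name=="all":q=r.x;np.save("q.npy",q)
P=tri([(*S,s(312,232)),(*D,d(263,185)),(*W,(269,281))]);print("dish",P)
# wrist ray at z=98
K,E=W;v=E[:3,:3]@(np.linalg.inv(K)@[269,281,1]*[1,-1,-1]);P=E[:3,3]+v*(98-E[2,3])/v[2]
c,t=np.cos(q[2]),np.sin(q[2]);R=np.array([[c,t],[-t,c]]);print("dish keeper",R@(P[:2]-q[:2]))
print("tcp in keeper",R@(np.array([438.95,124.12])-q[:2]), "tool yaw vs",2*np.arctan2(.11798,.99302))
E
```

```text
all [5.48565e+02 1.05566e+02 2.08000e-01] [[-2.0, -0.5], [-0.7, -0.3], [-1.3, -1.3], [-1.0, -1.7], [0.2, -1.1], [-0.3, -1.2], [-0.8, -1.8], [1.7, 0.2], [-0.6, -0.8], [-1.2, -0.3], [-0.3, 4.4], [1.7, 0.2], [-0.6, -0.8], [-1.2, -0.3], [-0.3, 4.4]]
wrist [5.48487e+02 1.05904e+02 2.09000e-01] [[2.1, 0.1], [-0.3, -0.9], [-0.8, -0.3], [-0.0, 4.4]]
dish [494.24597565  93.93233675  94.9363624 ]
dish keeper [-57.29420949   0.70431237]
tcp in keeper [-103.41890262   40.7965088 ] tool yaw vs 0.23650990574239814
```

```bash
python3 - <<'E'
from h import *
im=cv2.imread("w1_raw.png").astype(float);sat=im[:,:,2]-im[:,:,0]  # R-B: orange high
q=np.load("q.npy");W=cam("wrist")
for r in(220,240,260,280,300,320,340,360):
    o=sat[r-1:r+2].mean(0)>100
    e=[i for i in range(200,400) if o[i]!=o[i-1]];print(r,e)
for yaw in(.208,.222,.236):
    qq=[q[0],q[1],yaw]
    for y,z in((-37.5,93),(37.5,93),(70,108),(96,108)):
        p=proj(*W,k2w(qq,[(-115,y,z),(40,y,z)]));m=(p[1]-p[0]);print(yaw,y,[round(p[0,0]+m[0]*(r-p[0,1])/m[1],1) for r in(220,280,340)])
E
```

```text
220 [221, 317, 357, 392]
240 [222, 317, 356, 390]
260 [224, 317, 355, 389]
280 [225, 317, 355, 388]
300 [203, 204, 205, 316, 354, 386]
320 [316, 353, 385]
340 [316, 352, 384, 395]
360 [316, 351, 382, 387]
0.208 -37.5 [np.float64(221.8), np.float64(224.4), np.float64(227.1)]
0.208 37.5 [np.float64(315.2), np.float64(313.5), np.float64(311.8)]
0.208 70 [np.float64(357.9), np.float64(354.2), np.float64(350.6)]
0.208 96 [np.float64(392.0), np.float64(386.8), np.float64(381.6)]
0.222 -37.5 [np.float64(219.9), np.float64(223.5), np.float64(227.1)]
0.222 37.5 [np.float64(313.3), np.float64(312.6), np.float64(311.8)]
0.222 70 [np.float64(355.8), np.float64(353.1), np.float64(350.4)]
0.222 96 [np.float64(390.0), np.float64(385.7), np.float64(381.5)]
0.236 -37.5 [np.float64(218.1), np.float64(222.6), np.float64(227.1)]
0.236 37.5 [np.float64(311.4), np.float64(311.6), np.float64(311.8)]
0.236 70 [np.float64(353.7), np.float64(352.0), np.float64(350.3)]
0.236 96 [np.float64(387.9), np.float64(384.6), np.float64(381.3)]
```

Emit:
servo_tool:
  rows:
    - [0.8, 0.4, 0.3, 0, 0, 0, 0.65]
    - [0.8, 0, 0, 2, 0, 0, 0]
    - [0.8, 0, 0, 3, 0, 0, 0]
    - [0.8, 0, 0, 3, 0, 0, 0]
    - [0.8, 0, 0, 2.2, 0, 0, 0]
    - [0.8, 0, 0, 1, 0, 0, 0]
    - [0.8, 0, 0, 0, 0, 0, 0]
    - [0.8, 0, 0, 0, 0, 0, 0]

```text
clock: 2.75
position: [435.1, 126.2, 131.0]
ee_rot: [-0.112, 0.994, 0.0, 0.001]
contact_force: [0.9, -0.6, -0.5]
gripper_width: 68.1
```

```bash
python3 - <<'E'
from bench import *
import cv2
a=get_image("side");w=get_image("wrist")["image"][:,:,::-1];s=get_image("scene")["image"][:,:,::-1]
a=a["image"][150:270,260:420,::-1]
a=cv2.resize(a,(400,300),interpolation=3);s=cv2.resize(s[100:250,190:340],(300,300),interpolation=3)
import numpy as np
w=cv2.resize(w[180:440,150:490],(393,300))
cv2.imwrite("pics/m2.png",np.vstack([np.hstack([a,s]),np.hstack([w,np.zeros((300,307,3),np.uint8)])]))
st=read_state();print(st["position"],st["ee_rot"],st["contact_force"])
E
```

```text
[435.06321089 126.44105284 131.47244653] [-1.11897737e-01  9.93718824e-01  6.03311420e-04  1.19642864e-03] [ 0.24941949 -0.05621397 -0.70472621]
```

View pics/m2.png

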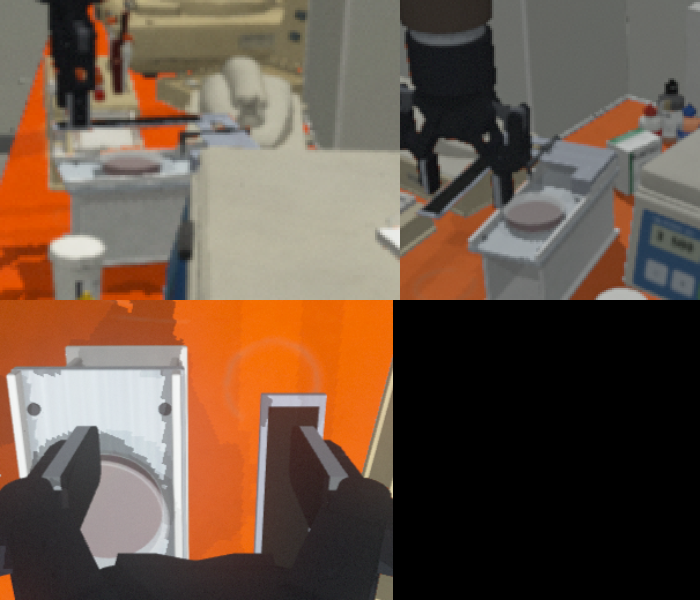

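The crops show both fingers above the near part of the keeper, the right one over the paddle. In the wrist crop the tips are at about (80,430) and (315,430). I'll compare them with projected tip positions.

```bash
python3 - <<'E'
from bench import *
from h import *
d=get_image("wrist");st=read_state();cv2.imwrite("w2_raw.png",d["image"][:,:,::-1])
W=(d["mtx"],d["extrinsics"]);print("cam",W[1].round(2).tolist());np.savez("wrist2.npz",K=W[0],E=W[1])
from scipy.spatial.transform import Rotation as R
T=R.from_quat(st["ee_rot"]);p=st["position"]
f=lambda a:((a-[150,180])*[393/340,300/260]).round(0).tolist()
for z in(11,5,0):
  for y in(-34,-41,34,41):
    print(z,y,[f(proj(*W,p+T.apply([x,y,z]))[0]) for x in(11,-11)])
q=[548.1,107.3,.225]
print([f(a) for a in proj(*W,k2w(q,[(-120,96,108),(-120,70,108),(-124,-37.5,93),(-124,37.5,93),(-57,0.7,97),(-86,.7,97)]))])
c,t=np.cos(q[2]),np.sin(q[2]);print("tcp k",np.array([[c,t],[-t,c]])@(p[:2]-q[:2]))
E
```

```text
cam [[-0.22, -0.94, -0.26, 369.16], [0.97, -0.21, -0.06, 110.43], [0.0, -0.27, 0.96, 263.04], [0.0, 0.0, 0.0, 1.0]]
11 -34 [[104.0, 112.0], [108.0, 165.0]]
11 -41 [[85.0, 112.0], [89.0, 165.0]]
11 34 [[288.0, 112.0], [285.0, 165.0]]
11 41 [[307.0, 112.0], [303.0, 165.0]]
5 -34 [[101.0, 118.0], [104.0, 173.0]]
5 -41 [[81.0, 118.0], [85.0, 173.0]]
5 34 [[292.0, 118.0], [288.0, 173.0]]
5 41 [[312.0, 118.0], [307.0, 173.0]]
0 -34 [[98.0, 124.0], [101.0, 181.0]]
0 -41 [[77.0, 124.0], [82.0, 180.0]]
0 34 [[295.0, 124.0], [291.0, 181.0]]
0 41 [[316.0, 124.0], [311.0, 181.0]]
[[328.0, 93.0], [262.0, 93.0], [6.0, 73.0], [181.0, 73.0], [103.0, 214.0], [99.0, 158.0]]
tcp k [-106.09357158   43.84663935]
```

Emit:
servo_tool:
  rows:
    - [0.85, 0, -0.28, 0, 0, 0, 0]
    - [0.85, 0, 0, 0.6, 0, 0, 0]
    - [0.85, 0, 0, 0.6, 0, 0, 0]
    - [0.85, 0, 0, 0.5, 0, 0, 0]
    - [0.85, 0, 0, 0, 0, 0, 0]
    - [0.85, 0, 0, 0, 0, 0, 0]

```text
clock: 3.55
position: [434.9, 123.2, 113.0]
ee_rot: [-0.112, 0.994, -0.0, -0.0]
contact_force: [0.5, -0.3, -0.3]
gripper_width: 72.5
```

Emit:
servo_tool:
  rows:
    - [0.85, 0, 0, 0.4, 0, 0, 0]
    - [0.85, 0, 0, 0, 0, 0, 0]

```text
clock: 3.75
position: [435.5, 123.6, 109.5]
ee_rot: [-0.112, 0.994, 0.0, 0.001]
contact_force: [-0.7, 0.4, 3.1]
gripper_width: 72.4
```

Emit:
servo_tool:
  rows:
    - [0.85, 0, 0, 0.3, 0, 0, 0]
    - [0.85, 0, 0, 0, 0, 0, 0]

```text
clock: 3.95
position: [435.4, 123.5, 106.5]
ee_rot: [-0.112, 0.994, 0.0, 0.001]
contact_force: [1.3, -0.3, 3.2]
gripper_width: 72.5
```

Emit:
servo_tool:
  rows:
    - [0.85, 0, 0, 0.3, 0, 0, 0]
    - [0.85, 0, 0, 0, 0, 0, 0]

```text
clock: 4.15
position: [435.4, 123.4, 103.3]
ee_rot: [-0.112, 0.994, 0.0, 0.0]
contact_force: [1.1, 0.2, 3.5]
gripper_width: 72.6
```

Emit:
servo_tool:
  rows:
    - [0.85, 0, 0, 0.4, 0, 0, 0]
    - [0.85, 0, 0, 0.4, 0, 0, 0]
    - [0.85, 0, 0, 0.25, 0, 0, 0]
    - [0.85, 0, 0, 0, 0, 0, 0]

```text
clock: 4.55
position: [434.9, 123.3, 92.5]
ee_rot: [-0.112, 0.994, -0.0, -0.0]
contact_force: [0.5, 0.3, 5.4]
gripper_width: 72.4
```

```bash
python3 - <<'E'
from bench import *
import cv2,numpy as np
a=get_image("side")["image"][160:235,270:390,::-1];w=get_image("wrist")["image"][:,:,::-1];s=get_image("scene")["image"][130:250,190:320,::-1]
a=cv2.resize(a,(480,300),interpolation=3);s=cv2.resize(s,(320,300),interpolation=3)
w=cv2.resize(w[150:450,120:520],(400,300))
cv2.imwrite("pics/m3.png",np.vstack([np.hstack([a,s]),np.hstack([w,np.zeros((300,400,3),np.uint8)])]))
st=read_state();print(st["position"],st["contact_force"])
E
```

```text
[434.89229563 123.37705215  92.80245711] [-1.06998504  0.66819782  3.49019815]
```

View pics/m3.png

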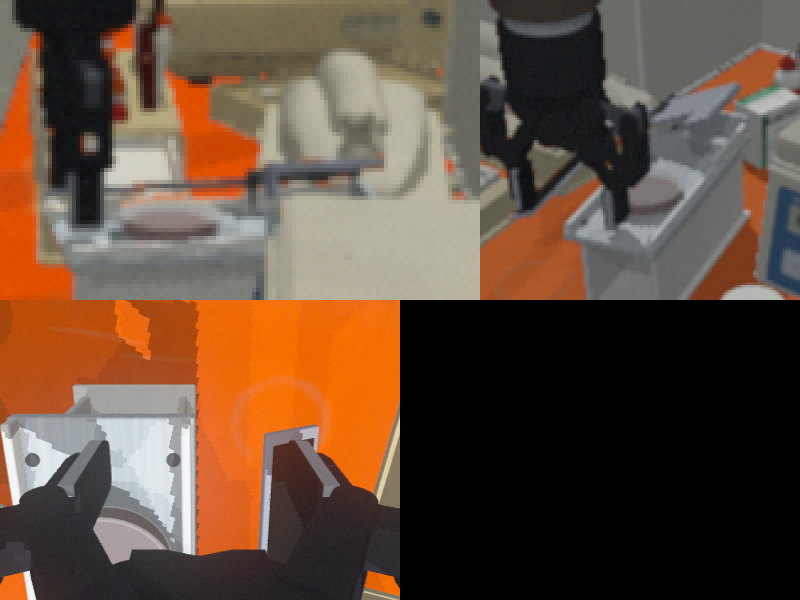

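The cover is lifted in the scene view, and the pusher is in the lane behind the dish. The paddle's near corners in the wrist crop are at (265,133) and (319,126), and I can work out the cover angle from them.

```bash
python3 - <<'E'
from bench import *
from h import *
d=get_image("wrist");W=(d["mtx"],d["extrinsics"]);q=[548.1,107.3,.225]
for th in(.2,.3,.4,.5,.6):
    c,s=np.cos(th),np.sin(th);P=[]
    for y in(70,96):
        dy=y-36;h=1.5;P.append((-120,36+c*dy+s*h,107-s*dy+c*h))
    print(th,(proj(*W,k2w(q,P))-[120,150]).round(0).tolist())
E
```

```text
0.2 [[277.0, 142.0], [341.0, 136.0]]
0.3 [[274.0, 138.0], [332.0, 130.0]]
0.4 [[269.0, 135.0], [322.0, 125.0]]
0.5 [[264.0, 132.0], [312.0, 121.0]]
0.6 [[259.0, 129.0], [302.0, 117.0]]
```

Emit:
servo_tool:
  rows:
    - [0.85, -0.3, 0, 0, 0, 0, 0]
    - [0.85, -0.5, 0, 0, 0, 0, 0]
    - [0.85, -0.5, 0, 0, 0, 0, 0]
    - [0.85, -0.5, 0, 0, 0, 0, 0]
    - [0.85, -0.5, 0, 0, 0, 0, 0]
    - [0.85, -0.5, 0, 0, 0, 0, 0]
    - [0.85, -0.5, 0, 0, 0, 0, 0]
    - [0.85, -0.5, 0, 0, 0, 0, 0]
    - [0.85, -0.5, 0, 0, 0, 0, 0]
    - [0.85, -0.3, 0, 0, 0, 0, 0]
    - [0.85, -0.2, 0, 0, 0, 0, 0]
    - [0.85, 0, 0, 0, 0, 0, 0]

```text
clock: 5.95
position: [482.1, 134.0, 92.9]
ee_rot: [-0.112, 0.994, 0.0, 0.0]
contact_force: [-2.0, 0.3, 3.9]
gripper_width: 72.7
```

```bash
python3 - <<'E'
from bench import *
import cv2,numpy as np
W=get_image("wrist");w=W["image"][:,:,::-1];s=get_image("scene")["image"][120:240,190:320,::-1]
s=cv2.resize(s,(390,360),interpolation=3)
w=cv2.resize(w[150:450,120:520],(400,300));w=cv2.copyMakeBorder(w,0,60,0,0,0)
cv2.imwrite("pics/m4.png",np.hstack([s,w]))
st=read_state();q=[548.1,107.3,.225];c,t=np.cos(q[2]),np.sin(q[2])
print(st["position"],st["contact_force"],np.array([[c,t],[-t,c]])@(st["position"][:2]-q[:2]))
E
```

```text
[482.11788631 134.11225346  92.9957032 ] [-2.28043466  1.3618592   4.03421037] [-58.33699126  40.85745602]
```

View pics/m4.png

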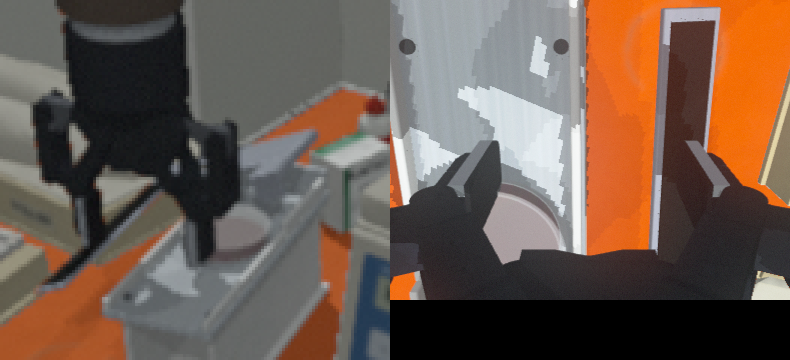

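The dish is moving ahead of the pusher, flat, with the cover still lifted. I'll continue.

Emit:
servo_tool:
  rows:
    - [0.85, -0.3, 0, 0, 0, 0, 0]
    - [0.85, -0.5, 0, 0, 0, 0, 0]
    - [0.85, -0.5, 0, 0, 0, 0, 0]
    - [0.85, -0.5, 0, 0, 0, 0, 0]
    - [0.85, -0.5, 0, 0, 0, 0, 0]
    - [0.85, -0.5, 0, 0, 0, 0, 0]
    - [0.85, -0.5, 0, 0, 0, 0, 0]
    - [0.85, -0.5, 0, 0, 0, 0, 0]
    - [0.85, -0.5, 0, 0, 0, 0, 0]
    - [0.85, -0.3, 0, 0, 0, 0, 0]
    - [0.85, -0.2, 0, 0, 0, 0, 0]
    - [0.85, 0, 0, 0, 0, 0, 0]

```text
clock: 7.25
position: [529.0, 144.8, 92.9]
ee_rot: [-0.112, 0.994, 0.0, 0.0]
contact_force: [-3.3, 0.7, 3.0]
gripper_width: 72.4
```

Emit:
servo_tool:
  rows:
    - [0.85, -0.2, 0, 0, 0, 0, 0]
    - [0.85, 0, 0, 0, 0, 0, 0]

```text
clock: 7.45
position: [530.6, 145.1, 92.9]
ee_rot: [-0.112, 0.994, 0.0, 0.0]
contact_force: [-3.5, 1.3, 4.0]
gripper_width: 72.3
```

Emit:
servo_tool:
  rows:
    - [0.85, -0.2, 0, 0, 0, 0, 0]
    - [0.85, 0, 0, 0, 0, 0, 0]

```text
clock: 7.65
position: [531.0, 145.1, 92.7]
ee_rot: [-0.111, 0.994, -0.0, -0.002]
contact_force: [-8.2, 1.6, 7.5]
gripper_width: 72.8
```

```bash
python3 - <<'E'
from bench import *
import cv2,numpy as np
W=get_image("wrist");np.savez("wrist3.npz",K=W["mtx"],E=W["extrinsics"]);w=W["image"][:,:,::-1];S=get_image("scene")["image"][:,:,::-1];cv2.imwrite("s5.png",S);cv2.imwrite("w5.png",w)
s=cv2.resize(S[130:220,215:315],(400,360),interpolation=3)
w=cv2.resize(w[150:450,120:520],(400,300));w=cv2.copyMakeBorder(w,0,60,0,0,0)
cv2.imwrite("pics/m5.png",np.hstack([s,w]))
st=read_state();print(st["position"],st["contact_force"],st["wrist_torque"])
E
```

```text
[531.04325725 145.10259476  92.73711901] [-6.9840767   1.67543343  7.00573167] [4.74443585e-01 1.99237499e+00 1.40367128e-03]
```

View pics/m5.png

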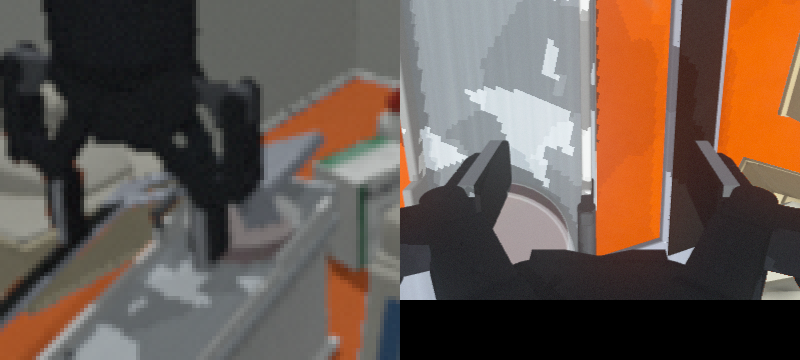

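```bash
python3 - <<'E'
from h import *
q=[548.1,107.3,.225];c,t=np.cos(q[2]),np.sin(q[2]);R=np.array([[c,t],[-t,c]])
def ray(W,p,z):
    K,E=W;v=E[:3,:3]@(np.linalg.inv(K)@[p[0],p[1],1]*[1,-1,-1]);P=E[:3,3]+v*(z-E[2,3])/v[2];return R@(P[:2]-q[:2])
W=cam("wrist3");W1=cam("wrist")
print("pin end now",ray(W,(120+187,150+183),107),"w1",ray(W1,(312,347),107))
pts=[ray(W,(120+x,150+y),97) for x,y in((110,183),(140,195),(165,222),(174,248))];print(np.round(pts,1))
f=lambda o:[np.hypot(*(p-o))-31.5 for p in pts]
r=least_squares(f,[30,0]);print("dish",r.x,r.fun)
# edge of paddle near/far etc. skip ; dish in w1
print("dish w1 rear/edges",ray(W1,(269,248),99),ray(W1,(305,281),97),ray(W1,(232,281),97))
print("tcp",R@(np.array([531.04,145.10])-q[:2]))
# scene far end of keeper: right rim far corner
E
```

```text
pin end now [-7.31152863 35.82231494] w1 [-1.41969016 36.06500951]
[[-1.6  4.8]
 [ 3.8 16.5]
 [16.4 26.2]
 [29.1 29.7]]
dish [29.32208633 -2.08385555] [ 0.1355204   0.02523926 -0.37390534  0.29606868]
dish w1 rear/edges [-86.07640318   0.72059823] [-57.16383144  29.65396902] [-56.42230652 -31.00668545]
tcp [-8.19656698 40.65341179]
```

```bash
python3 - <<'E'
from h import *
S=cam("scene");s=lambda x,y:np.array([190+x/4.6,155+y/4.6])
so=[((45,235),(-120,96,108)),((92,246),(-120,70,108)),((322,338),(-124,-37.5,93)),((160,303),(-124,37.5,93)),((500,100),(70,-37,108.5))]
f=lambda q:np.concatenate([proj(*S,k2w([q[0],q[1],.225],m))[0]-s(*p) for p,m in so])
r=least_squares(f,[546,104]);print(r.x,r.fun.round(1));q=[*r.x,.225]
im=cv2.imread("s5.png")[130:220,215:315];k=6;im=cv2.resize(im,None,fx=k,fy=k,interpolation=3)
def draw(P,col):
    p=((proj(*S,k2w(q,P))-[215,130]+.5)*k).astype(int);cv2.polylines(im,[p[:,None]],False,col,1)
a=np.linspace(0,2*np.pi,60)
for x,col in((29,(0,0,255)),(37,(0,255,0))): draw(np.c_[x+31.5*np.cos(a),-2+31.5*np.sin(a),0*a+98],col)
draw([(-124,-37.5,93),(0,-37.5,93),(0,-37.5,99),(73,-37.5,99),(73,37.5,99)],(255,0,0))
draw([(69,-33,85),(69,33,85)],(255,255,0))
cv2.imwrite("pics/m6.png",im)
E
```

```text
[546.90555558 103.01185934] [-1.2  0.8  0.3  1.   0.4 -0.4  0.2 -0.5  0.4 -1.3]
```

View pics/m6.png

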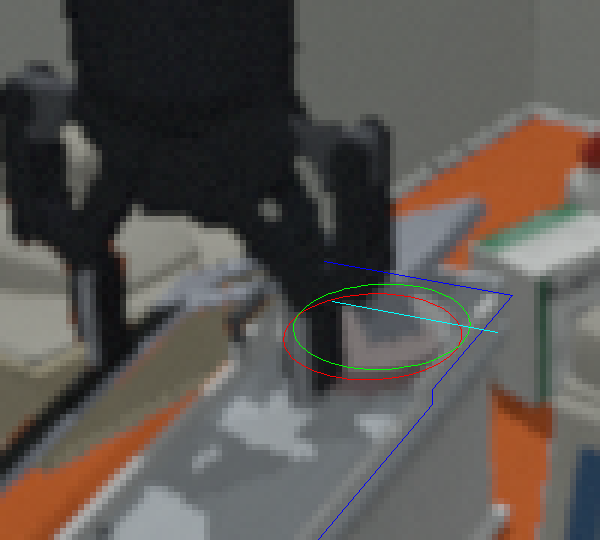

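The overlay shows the dish's lower edge near (385,365). That matches the green "home" outline (370) better than the red one, which is 8 mm short. A firmer push will confirm the stop.

Emit:
servo_tool:
  rows:
    - [0.85, -0.2, 0, 0, 0, 0, 0]
    - [0.85, 0, 0, 0, 0, 0, 0]

```text
clock: 7.95
position: [531.2, 145.1, 92.6]
ee_rot: [-0.111, 0.994, -0.001, -0.004]
contact_force: [-13.4, 1.2, 11.0]
gripper_width: 72.7
```

Emit:
servo_tool:
  rows:
    - [0.85, -0.2, 0, 0, 0, 0, 0]
    - [0.85, 0, 0, 0, 0, 0, 0]
    - [0.85, 0, 0, 0, 0, 0, 0]

```text
clock: 8.25
position: [531.3, 145.0, 92.6]
ee_rot: [-0.111, 0.994, -0.001, -0.005]
contact_force: [-17.0, 2.4, 13.3]
gripper_width: 72.8
```

```bash
python3 - <<'E'
from bench import *
import cv2,numpy as np
for i in range(3):
    st=read_state();print(st["clock"],st["position"].round(2),st["contact_force"].round(2),st["wrist_torque"].round(3),st["joint_efforts"].round(2),st["joints"].round(4))
    W=get_image("side")
w=get_image("wrist")["image"][:,:,::-1]
a=cv2.resize(W["image"][150:240,270:390,::-1],(400,300),interpolation=3)
w=cv2.resize(w[250:450,150:390],(360,300))
cv2.imwrite("pics/m7.png",np.hstack([a,w]))
E
```

```text
8.25 [531.26 145.02  92.55] [-17.02   2.36  13.33] [ 0.824  4.587 -0.201] [ -3.58 -29.73  17.66   5.53   3.45   0.23] [ 0.5593  0.4208 -0.3587 -0.0041 -0.8019 -1.9056]
8.3 [531.29 145.06  92.56] [-17.36   2.81  14.05] [ 0.818  4.567 -0.351] [ -3.57 -29.77  17.65   5.53   3.45   0.23] [ 0.5594  0.4208 -0.3587 -0.004  -0.8018 -1.9056]
8.35 [531.29 145.05  92.58] [-17.1    2.74  13.93] [ 0.806  4.574 -0.226] [ -3.57 -29.79  17.64   5.52   3.45   0.23] [ 0.5593  0.4208 -0.3587 -0.004  -0.8018 -1.9056]
```

View pics/m7.png

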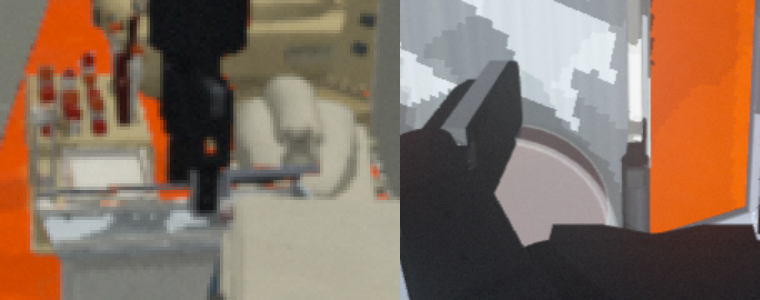

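```bash
python3 - <<'E'
from h import *
a=cv2.cvtColor(cv2.imread("w1_raw.png"),6);b=cv2.cvtColor(cv2.imread("w5.png"),6)
print("w1");[print(r,a[r,304:322].tolist()) for r in range(330,404,3)]
print("w5");[print(r,b[r,298:316].tolist()) for r in range(320,400,4)]
E
```

```text
w1
330 [160, 159, 158, 156, 156, 177, 230, 237, 238, 228, 177, 180, 127, 121, 125, 124, 123, 124]
333 [159, 160, 157, 156, 152, 177, 230, 237, 239, 230, 177, 179, 125, 122, 123, 124, 122, 127]
336 [160, 159, 158, 156, 152, 175, 229, 236, 238, 227, 176, 177, 123, 123, 120, 123, 124, 127]
339 [159, 158, 159, 155, 152, 155, 170, 187, 203, 169, 131, 178, 122, 121, 122, 126, 132, 130]
342 [159, 160, 160, 155, 152, 145, 145, 144, 142, 121, 115, 165, 124, 133, 130, 132, 129, 135]
345 [160, 157, 156, 153, 157, 161, 176, 180, 208, 209, 114, 161, 125, 123, 130, 131, 130, 130]
348 [143, 143, 138, 140, 128, 85, 75, 77, 71, 76, 112, 161, 126, 130, 133, 132, 132, 130]
351 [143, 142, 139, 125, 73, 74, 75, 73, 76, 74, 74, 91, 119, 132, 131, 127, 130, 129]
354 [145, 142, 140, 124, 79, 91, 94, 92, 93, 94, 92, 103, 121, 128, 129, 131, 131, 132]
357 [140, 140, 139, 126, 86, 95, 105, 105, 105, 104, 97, 102, 116, 131, 127, 128, 127, 131]
360 [140, 141, 138, 123, 80, 91, 99, 105, 109, 106, 99, 95, 116, 131, 132, 132, 129, 131]
363 [139, 141, 137, 124, 76, 88, 97, 104, 108, 106, 94, 102, 120, 130, 129, 130,
[... 2225 characters left out ...]
, 101]
368 [78, 85, 89, 103, 107, 108, 107, 105, 110, 107, 108, 107, 107, 102, 98, 90, 90, 102]
372 [79, 84, 82, 97, 107, 107, 107, 107, 104, 107, 108, 104, 103, 104, 97, 89, 95, 96]
376 [73, 83, 91, 94, 99, 104, 103, 105, 101, 107, 110, 109, 110, 108, 103, 97, 96, 99]
380 [77, 81, 88, 89, 98, 99, 104, 106, 107, 110, 113, 110, 112, 107, 103, 99, 93, 101]
384 [74, 80, 90, 86, 96, 98, 104, 105, 106, 106, 110, 111, 112, 108, 100, 97, 91, 96]
388 [82, 79, 86, 90, 97, 100, 104, 103, 104, 107, 112, 111, 108, 105, 103, 97, 91, 94]
392 [74, 68, 80, 92, 93, 100, 99, 102, 104, 107, 108, 108, 108, 102, 105, 98, 91, 91]
396 [77, 70, 77, 79, 85, 87, 99, 104, 104, 106, 109, 110, 110, 106, 100, 97, 91, 90]
```

```bash
python3 - <<'E'
from h import *
q=[548.1,107.3,.225];c,t=np.cos(q[2]),np.sin(q[2]);R=np.array([[c,t],[-t,c]])
def ray(W,p,z):
    K,E=W;v=E[:3,:3]@(np.linalg.inv(K)@[p[0],p[1],1]*[1,-1,-1]);P=E[:3,3]+v*(z-E[2,3])/v[2];return (R@(P[:2]-q[:2])).round(1)
W=cam("wrist3");W1=cam("wrist")
print("step w1",ray(W1,(311,338.5),93),ray(W1,(311,344),99),"w5",ray(W,(306,330),93),ray(W,(306,339),99))
print("near end w1",ray(W1,(222,200),93),ray(W1,(316,196.5),93),ray(W1,(270,200),85))
E
```

```text
step w1 [-1.1 35. ] [ 0.7 35.1] w5 [-0.6 34.9] [-0.  35.1]
near end w1 [-123.5  -36.3] [-127.2   38. ] [-122.6    0.6]
```

The views disagree on "home". The rim step at the mouth measures x≈0 in two views, so the dish is only at about x=30, 6 mm short. The block is probably the knuckle of the pusher finger against the raised tongue. I'll back off with the paddle still held, tilt the fingers forward 12° so the knuckle trails, and try again.

Emit:
servo_tool:
  rows:
    - [0.85, 0.4, 0, 0, 0, 0, 0]
    - [0.85, 0.4, 0, 0, 0, 0, 0]
    - [0.85, 0.4, 0.3, 0, 0, 0, 0]
    - [0.85, 0, 0, 0, 0, 0, 0]

```text
clock: 8.85
position: [525.5, 147.6, 93.7]
ee_rot: [-0.112, 0.994, 0.001, 0.002]
contact_force: [2.9, 1.9, 3.7]
gripper_width: 72.8
```

Emit:
servo_tool:
  rows:
    - [0.85, 0, 0, -0.1, 0, -4, 0]
    - [0.85, 0, 0, 0, 0, -4, 0]
    - [0.85, 0, 0, 0, 0, -4, 0]
    - [0.85, 0, 0, 0, 0, 0, 0]

```text
clock: 9.25
position: [522.4, 146.2, 93.4]
ee_rot: [-0.112, 0.988, 0.012, 0.104]
contact_force: [-0.8, 2.0, 3.2]
gripper_width: 72.6
```

```bash
python3 - <<'E'
from bench import *
import numpy as np
st=read_state();q=[548.1,107.3,.225];c,t=np.cos(q[2]),np.sin(q[2])
print(st["clock"],st["position"],st["contact_force"],np.array([[c,t],[-t,c]])@(st["position"][:2]-q[:2]),st["wrist_torque"])
E
```

```text
9.25 [522.42514122 146.162241    93.42537875] [-0.82542206  1.9816378   3.18309494] [-16.35728782  43.61090785] [0.77597112 0.61238979 0.17253407]
```

Emit:
servo_tool:
  rows:
    - [0.85, -0.2, 0, 0.043, 0, 0, 0]
    - [0.85, -0.3, 0, 0.064, 0, 0, 0]
    - [0.85, -0.3, 0, 0.064, 0, 0, 0]
    - [0.85, -0.2, 0, 0.043, 0, 0, 0]
    - [0.85, 0, 0, 0, 0, 0, 0]

```text
clock: 9.75
position: [534.5, 149.0, 93.6]
ee_rot: [-0.111, 0.988, 0.012, 0.104]
contact_force: [-2.1, 0.2, 3.1]
gripper_width: 72.5
```

Emit:
servo_tool:
  rows:
    - [0.85, -0.2, 0, 0.043, 0, 0, 0]
    - [0.85, 0, 0, 0, 0, 0, 0]

```text
clock: 9.95
position: [536.1, 149.4, 93.7]
ee_rot: [-0.111, 0.988, 0.012, 0.104]
contact_force: [-2.9, 1.4, 3.7]
gripper_width: 73.1
```

It got past the earlier block freely, so the knuckle was the cause. I'll continue to the real stop.

Emit:
servo_tool:
  rows:
    - [0.85, -0.15, 0, 0.03, 0, 0, 0]
    - [0.85, 0, 0, 0, 0, 0, 0]

```text
clock: 10.15
position: [536.7, 149.3, 93.5]
ee_rot: [-0.111, 0.988, 0.011, 0.103]
contact_force: [-5.2, 0.3, 4.9]
gripper_width: 72.9
```

Emit:
servo_tool:
  rows:
    - [0.85, -0.15, 0, 0.03, 0, 0, 0]
    - [0.85, 0, 0, 0, 0, 0, 0]

```text
clock: 10.35
position: [537.0, 149.1, 93.2]
ee_rot: [-0.11, 0.989, 0.011, 0.102]
contact_force: [-8.1, 1.8, 7.3]
gripper_width: 72.4
```

Emit:
servo_tool:
  rows:
    - [0.85, 0.3, 0, -0.06, 0, 0, 0]
    - [0.85, 0.5, 0, -0.1, 0, 0, 0]
    - [0.85, 0.7, 0, -0.15, 0, 0, 0]
    - [0.85, 0.7, 0, -0.15, 0, 0, 0]
    - [0.85, 0.5, 0, -0.1, 0, 0, 0]
    - [0.85, 0, 0, 0, 0, 0, 0]

```text
clock: 10.95
position: [511.3, 143.8, 93.9]
ee_rot: [-0.112, 0.988, 0.012, 0.104]
contact_force: [1.0, 1.6, 2.4]
gripper_width: 72.6
```

Emit:
servo_tool:
  rows:
    - [0.85, -0.1, 0, -0.5, 0, 0, 0]
    - [0.85, -0.1, 0, -0.5, 0, 0, 0]
    - [0.85, -0.1, 0, -0.5, 0, 0, 0]
    - [0.85, -0.2, 0, -1, 0, 0, 0]
    - [0.85, -0.4, 0, -2, 0, 0, 0]
    - [0.85, -0.6, 0, -3, 0, 0, 0]
    - [0.85, -0.8, 0, -4, 0, 0, 0]
    - [0.85, 0, 0, -4, 0, 4, 0]
    - [0.85, 3, 0, 0, 0, 4, 0]
    - [0.85, 4, 0, 0, 0, 4, 0]
    - [0.85, 0, 0, 0, 0, 0, 0]
    - [0.85, 0, 0, 0, 0, 0, 0]

```text
clock: 12.15
position: [434.0, 125.6, 243.2]
ee_rot: [-0.112, 0.994, -0.0, -0.0]
contact_force: [0.3, -0.4, 0.7]
gripper_width: 72.9
```

```bash
python3 - <<'E'
from bench import *
from h import *
st=read_state();print(st["clock"],st["position"],st["contact_force"])
W=get_image("wrist");K=(W["mtx"],W["extrinsics"]);np.savez("wrist4.npz",K=K[0],E=K[1]);w=W["image"][:,:,::-1].copy();cv2.imwrite("w8.png",w)
S=get_image("scene")["image"][:,:,::-1];cv2.imwrite("s8.png",S)
q=[548.1,107.3,.225]
p=proj(*K,k2w(q,[(10,0,97)]))[0].astype(int);print(p)
x0=min(max(p[0]-100,0),440);y0=min(max(p[1]-100,0),300)
a=cv2.resize(w[y0:y0+180,x0:x0+200],(400,360),interpolation=3);print("crop",x0,y0)
s=cv2.resize(S[130:220,215:315],(400,360),interpolation=3)
cv2.imwrite("pics/m8.png",np.hstack([s,a]))
E
```

```text
12.15 [434.02142069 125.55988557 243.17572181] [ 0.32908937 -0.36441286  0.66460771]
[270 356]
crop 170 256
```

View pics/m8.png

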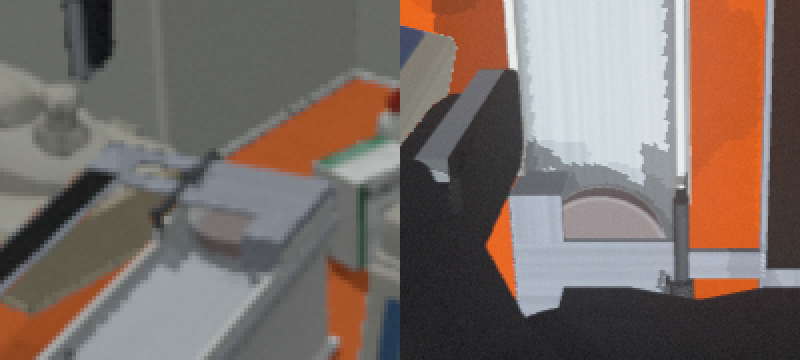

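The last picture shows the cover shut and the dish under it, visible flat in the notch. The rear of its arc is at crop (607,186). I'll check its x numerically.

```bash
python3 - <<'E'
from h import *
q=[548.1,107.3,.225];c,t=np.cos(q[2]),np.sin(q[2]);R=np.array([[c,t],[-t,c]])
def ray(W,p,z):
    K,E=W;v=E[:3,:3]@(np.linalg.inv(K)@[p[0],p[1],1]*[1,-1,-1]);P=E[:3,3]+v*(z-E[2,3])/v[2];return (R@(P[:2]-q[:2])).round(1)
W=cam("wrist4");a=cv2.cvtColor(cv2.imread("w8.png"),6)
print("step",[int(v) for v in a[335:360,311]]);print("col273",list(zip(range(338,360),a[338:360,273].tolist())))
for r in(346,348.5,352):print(r,ray(W,(272,r),99),ray(W,(272,r),85))
# same measure of the dish at the start: rear row 248 in w1
b=cv2.cvtColor(cv2.imread("w1_raw.png"),6);print("w1 col269",list(zip(range(236,262),b[236:262,269].tolist())))
for r in(244,246,248,250):print(r,ray(cam("wrist"),(269,r),99))
E
```

```text
step [231, 230, 232, 230, 232, 232, 232, 223, 221, 160, 138, 135, 133, 167, 228, 121, 73, 71, 71, 72, 74, 68, 69, 88, 102]
col273 [(338, 212), (339, 162), (340, 136), (341, 137), (342, 134), (343, 137), (344, 133), (345, 137), (346, 131), (347, 124), (348, 121), (349, 137), (350, 99), (351, 98), (352, 98), (353, 100), (354, 144), (355, 169), (356, 160), (357, 154), (358, 153), (359, 151)]
346 [-1.6  2.2] [7.1 0.2]
348.5 [0.8 2.1] [9.7 0.1]
352 [4.3 2. ] [13.4 -0.1]
w1 col269 [(236, 143), (237, 143), (238, 142), (239, 141), (240, 140), (241, 142), (242, 141), (243, 143), (244, 144), (245, 135), (246, 131), (247, 128), (248, 146), (249, 156), (250, 169), (251, 173), (252, 159), (253, 157), (254, 157), (255, 158), (256, 158), (257, 157), (258, 156), (259, 158), (260, 157), (261, 156)]
244 [-89.4   0.8]
246 [-87.8   0.8]
248 [-86.1   0.7]
250 [-84.4   0.7]
```

```bash
python3 -c "
from bench import *
print(job_done(), read_state()['clock'])"
```

```text
the job is handed in; nothing more can be done
the job is handed in; nothing more can be done
```

The Petri dish is home at the back stop with the cover shut over it, and I've handed the job in. It took about 12 s of the 38 s. One fingertip held the paddle down throughout, keeping the cover at about 0.43 rad, while the other pushed the dish along the deck.

**Snag on the way:** the first push stopped about 6 mm short. It read up to 17 N along the lane and about 13 N upward, and I briefly misread it as the back stop. The mouth step, measured in two views, showed the dish was not home. The cause was probably the pusher finger's knuckle against the raised tongue. I kept the paddle held, backed off, tilted the fingers 12° forward and pushed on to a firm stop at about 8 N. Then I backed clear and let the cover close.

**Last checks:**
- **Dish:** the final wrist view shows it flat in the notch, with its rear edge at about keeper x = 6 to 8 mm. That puts its centre at about 37 to 38 mm, against 37 mm for home.
- **Robot:** the gripper ended about 150 mm above the keeper, and the force reading was at noise level.
- **Not checked:** the cup, bottle and label roll were not measured again at the end. The arm only worked over the keeper.
- **Disagreement:** the different views' estimates of the keeper's position differed by 2 to 4 mm.

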